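# Close a filter module and hold it docked against the sprung plunger

## Task

Press the proud lid of the small aluminium filter module fully down first, then stand the module on the bed of the test dock, between its two rails, with its black connector face towards the sprung plunger. Push it along the bed against the plunger until the face meets the stop block, and finish while holding it there, still pressed against the stop with a steady, moderate push (a firm finger push, not the arm's strength): do not let go. Leave the other things on the bench where they are.

Things in the scene. Friction and masses are not known exactly. Their poses are not given: they have to be found in the camera images.
- module: Loose aluminium box, 70 long (x) x 46 wide (y) x 50 mm high, about 0.4 kg, upright on the bench, with a grey press-on lid. Origin: centre of its underside. +x end: flat black connector face with a steel ring. -x end: a black cable gland, 16 mm thick, reaches 48 mm from the origin, 25 mm up. Grip the long sides below the lid; keep the lower 12 mm of them clear for the dock's rails.
- module_face (a point): Lower edge of the module's black connector face, in the middle: 35 mm from the module's origin along its x, at the height of its underside.
- lid (a joint): How far the module's lid stands proud (m): 0 = fully down, 0.005 to 0.008 at the start. It slides straight down with about 6 N of friction, stays where it is left, and stops hard at 0. It counts as fully down below 0.0018.
- lid_top (a point): Centre of the lid's flat top face (lid 68 x 44 mm, 5 mm thick); 55 mm above the module's underside when fully down.
- dock: Test dock fixed to the bench: dark steel bed 200 x 100 mm, upper face 10 mm above the bench. x points along the bed to the stop. Origin: at bench height on the centre line, 60 mm before the stop face. Two aluminium rails from x = -90 to +40 mm, tops 12 mm above the bed, guide the module on y = 0; they lean outward: 50 mm apart at the bed, 58 at the top. Open above.
- stop: Fixed aluminium stop block at the dock's +x end, 40 x 62 mm, top 56 mm above the bench, between x = 60 and 100 mm of the dock; origin the same as the dock's. Its flat face towards -x is the hard stop; the plunger comes out of its middle. It should feel about 3 to 25 N beyond the spring force.
- dock_stop (a point): On the stop face, on the dock's centre line, at the height of the bed's upper face (10 mm above the bench): where module_face must come.
- plunger (a joint): How far the sprung plunger is pushed in (m), along the dock's +x: 0 = free, 0.014 when the module's face meets the stop block. The spring pushes back with 4 N at the start and 11 N at 0.014.
- plunger_tip (a point): Tip of the plunger, a steel pin 12 mm in diameter along the dock's x, 35 mm above the bench (25 mm above the bed), standing 14 mm out of the stop face when free.
- hood: Bystander: small black connector hood, 30 x 22 x 40 mm high. Origin: centre of its underside.
- plug: Bystander: red and white industrial power plug lying along its x, 150 mm long, 60 mm in diameter. Origin: on the bench below its middle.
- driver: Bystander: screwdriver lying on the bench along its x.
- tape: Bystander: paper-coloured roll of tape lying flat, 90 mm across, 19 mm high. Origin: centre of its underside.
- spanner: Bystander: steel spanner lying on the bench along its x.
- collar: Bystander: brass ring, 44 mm across, 20 mm high. Origin: centre of its underside.
- tray: Bystander: open grey parts tray, 110 x 160 x 30 mm high. Origin: centre of its underside.
Mind the look-alikes: they are no part of the job. Leave any green or orange look-alike of the dock alone.

How it is judged:
By the outcome, as a careful person would: the job done as asked, in the order asked, and still so for the second after the job is handed in, while the arm keeps its last pose, push and grip.
It also fails if it takes over 54 s, if anything falls off the work surface, if the arm or the gripper's body presses on something with over 40 N, if the wrist force passes 120 N, or if a joint passes its speed limit or range.

## Robot

A 6-joint arm with a two-finger parallel gripper is mounted at the origin on the work surface. World frame = base frame: x ahead of the robot, y to its left, z up, the work surface at z = 0. Lengths are in mm, angles in rad, forces in N, time in s.
With the tool pointing down it reaches from about 275 to 850 mm from the base axis. Payload 19 kg.
Tool frame: the origin (TCP) lies midway between the tips of the shut fingers; the grasp point (between the pads) lies 19 mm behind it (ctrl.grip_point_offset is the distance from the TCP to the grasp point, in mm); z points along the fingers, y is the line along which they close (so a half turn about z gives the same grasp; the last joint's range is limited). The gripper opens to 85 mm and grips with 20 to 120 N. Pads are 22 mm wide; open, the fingers measure 114 mm over their backs; the gripper's body (76 mm by 85 mm) begins 54 mm behind the grasp point. The pads swing forward as they close: fully open they stand 13 mm farther back than shut.
Start: joints at [-1.342, 0.15, 1.437, -0, 1.554, -0.134], TCP at [204.036, -537.549, 231.267] pointing down, gripper open.
Joint ranges: [-2.8, 2.8], [-0.68, 2.1], [0.12, 2.68], [-1.39, 4.53], [0.16, 2.79], [-2.81, 2.81]. Speed limits (rad/s): [1.89, 1.89, 2.22, 3.01, 3.01, 3.01].

## Interface

Orientations are given as a rotation vector (axis times angle).
In Python, from bench import status, capture, camera_params, ticket, ctrl gives the robot as it stands.
- The arm moves only by the tool carry_out, never from a script. Its argument "increments" is a list of rows, each a list of 3 entries, a list of its own where there are three numbers: the opening, from -1 (shut) to 1 (fully open), then the shift along the world's x, y, z in a scale on which 1.0 is 0.4 m, then the turn, a rotation vector about the world's x, y, z in shares of 2 pi rad (1.0 is 2 pi rad). In form: [[jaw, [dx, dy, dz], [wx, wy, wz]], ...]. A call has 1 to 12 rows; each row is the pose to reach, as a shift and turn from the pose commanded when the call began; what a row does not reach only later rows make up. A row lasts 1/12 s, in which the tool goes at most 41.7 mm and 7.16 degrees, less where a joint would pass 70% of its speed; a pose out of reach is approached as far as the arm can. A shift or turn number past 1, either way, is cut back to 1. A call with a gripper value outside its range is refused whole. The fingers move at their own pace and stop on an object; the grip force is fixed at half the most. Time passes only in rows, so rows that repeat a pose let the fingers close. It gives the time, the measured TCP pose, the force, the opening and the grip force at its end, in the units of the state.
- status.state(): the state, without advancing time (a new reading comes with each control period).
- capture(name): name is "side" or "top"; returns the picture (420x560x3 uint8, red, green, blue); there is no depth.
- camera_params(name): a dict with "K" (3x3 intrinsics, pixels), "view" (4x4, takes a point from world to camera coordinates). Camera axes: x right, y down, z forward; pixel columns grow to the right and rows downward; lengths in mm; the calibration is good to about 2 mm. A picture is of the moment at which its call begins. camera_params takes no time and is no camera call.
- ticket.job_done(): hands the job in; it is judged then, once.
The state is a dict: "t": time; "q": joint angles; "qvel": joint speeds; "joint_torque": joint torques, N m; "eef_pos": TCP position; "tcp_rot": TCP orientation; "force": force on the tool from outside, world axes, zero at the start; "wrist_torque": the same for the moment, N m; "opening": opening from 0.0 (shut) to 1.0 (fully open); "gripper_force": force on a finger pad.
Only numpy, scipy, OpenCV 4.12 (cv2) and the standard library are available. Lean on these libraries where they do the work, as an engineer would, in place of code of your own. Each camera call takes 0.05 s, during which the arm holds its last target. There are 200 camera calls.

## Working session

There is one attempt and no reset: what is moved stays moved. The work goes in short steps, Python scripts to look and compute and a tool call to move; the robot and the scene stay as the last step left them, time stands still between calls to the robot, and variables do not carry over. Pictures are saved under pics/ and viewed, at most 10 in all, crops included, and the job is handed in when it is done.

Besides the shell and the picture viewer there is one more tool, called after "Emit:" by a JSON object that holds its "api" and its "payload", one argument or row to a line. carry_out: Moves the arm, as the interface text tells. Its arguments: {"type":"object","properties":{"increments":{"type":"array"}},"required":["increments"]}

```bash
mkdir -p pics
python3 - <<'E'
from bench import status,capture,camera_params,ctrl
import cv2
for n in("top","side"):
    im=capture(n)[:,:,::-1]
    cv2.imwrite(f"pics/{n}0.png",cv2.resize(im,(800,600),interpolation=cv2.INTER_CUBIC))
    cv2.imwrite(f"raw_{n}0.png",im)
    p=camera_params(n);print(n,p["K"],p["view"])
print(status.state()); print(ctrl.grip_point_offset)
E
```

```text
top [[420.61783342   0.         288.25061841]
 [  0.         420.61783342 205.01973869]
 [  0.           0.           1.        ]] [[-1.82873804e-02 -9.99810014e-01  6.74587036e-03 -1.30339415e+02]
 [-9.96015597e-01  1.76281442e-02 -8.74195582e-02  5.14877415e+02]
 [ 8.72840326e-02 -8.31766681e-03 -9.96148741e-01  1.45644200e+03]
 [ 0.00000000e+00  0.00000000e+00  0.00000000e+00  1.00000000e+00]]
side [[475.11744453   0.         279.49957513]
 [  0.         475.11744453 208.78301383]
 [  0.           0.           1.        ]] [[-9.87893255e-01 -1.54383285e-01  1.52551325e-02  4.81860162e+02]
 [-1.05591017e-01  5.97097992e-01 -7.95188358e-01  2.01799498e+02]
 [ 1.13654982e-01 -7.87172020e-01 -6.06170567e-01  1.58925954e+03]
 [ 0.00000000e+00  0.00000000e+00  0.00000000e+00  1.00000000e+00]]
{'t': 0.1, 'q': array([-1.34201708e+00,  1.50915490e-01,  1.43794614e+00, -3.10706602e-06,
        1.55379351e+00, -1.33984724e-01]), 'qvel': array([-0.00093111, -0.00120183, -0.00192191,  0.00136856, -0.00166142,
        0.00021797]), 'joint_torque': array([ 4.32465167e-03, -7.14380336e+01, -5.71794534e+01, -2.46946993e-04,
        7.16788316e-03,  1.59991896e-05]), 'eef_pos': array([ 203.98339185, -537.36968375,  230.75788017]), 'tcp_rot': array([-3.08901213e+00, -5.66517609e-01,  8.39197971e-05]), 'force': array([-0.63261134,  0.76393077, -0.13851841]), 'wrist_torque': array([0.0332404 , 0.01458342, 0.00232301]), 'gripper_force': 0.0, 'opening': 0.9996943119887562}
18.700000000000003
```

View pics/top0.png

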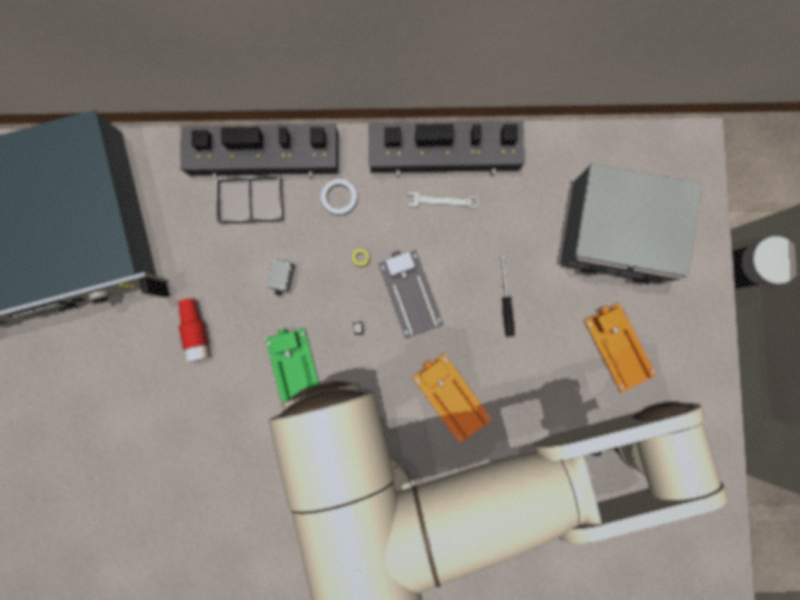

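View pics/side0.png

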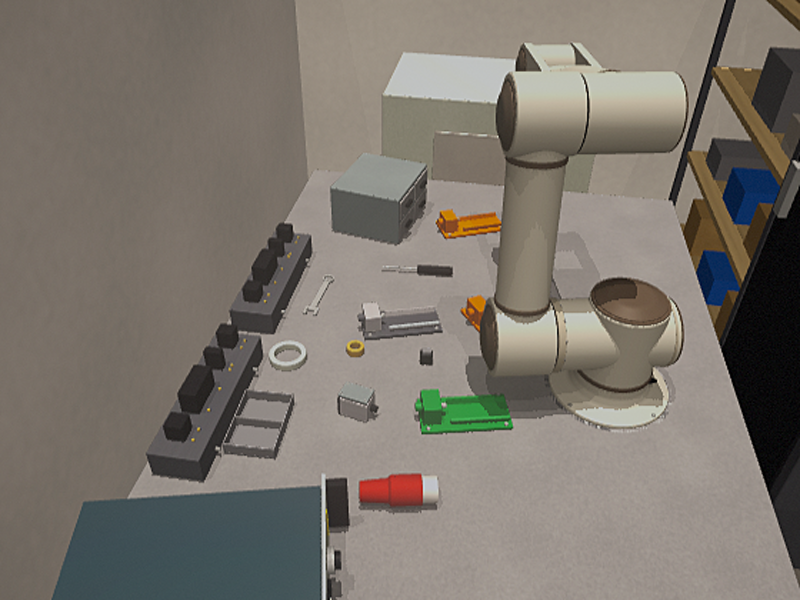

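The top view shows the module at about (281,276) and the grey dock at (411,293), with its stop end at (400,263). The side view shows the module at (357,402), with the gland towards the robot, and the dock at (400,320). I'll enlarge both.

Run:
```python
import cv2,numpy as np
t=cv2.imread("raw_top0.png");s=cv2.imread("raw_side0.png")
def crop(im,x,y,w,h,k):
    c=cv2.resize(im[y:y+h,x:x+w],None,fx=k,fy=k,interpolation=cv2.INTER_CUBIC)
    for i in range(0,w,10): cv2.line(c,(i*k,0),(i*k,6 if i%50 else 14),(0,0,255),1)
    for i in range(0,h,10): cv2.line(c,(0,i*k),(6 if i%50 else 14,i*k),(0,0,255),1)
    return c
a=np.hstack([crop(t,180,170,40,40,10),crop(t,260,170,50,70,8)[:400]]) if 0 else None
m=crop(t,180,175,36,37,10); d=crop(t,260,170,54,75,8)
c=np.zeros((600,800,3),np.uint8); c[:370,:360]=m; c[:600,365:365+432]=d
cv2.imwrite("pics/t1.png",c)
m=crop(s,230,262,40,36,10); d=crop(s,245,207,70,34,11)
c=np.zeros((600,800,3),np.uint8); c[:374,:770]=d; 
m=crop(s,230,264,40,32,7); c[376:600,:280]=m
cv2.imwrite("pics/s1.png",c)
```

```text
(no output)
```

View pics/t1.png

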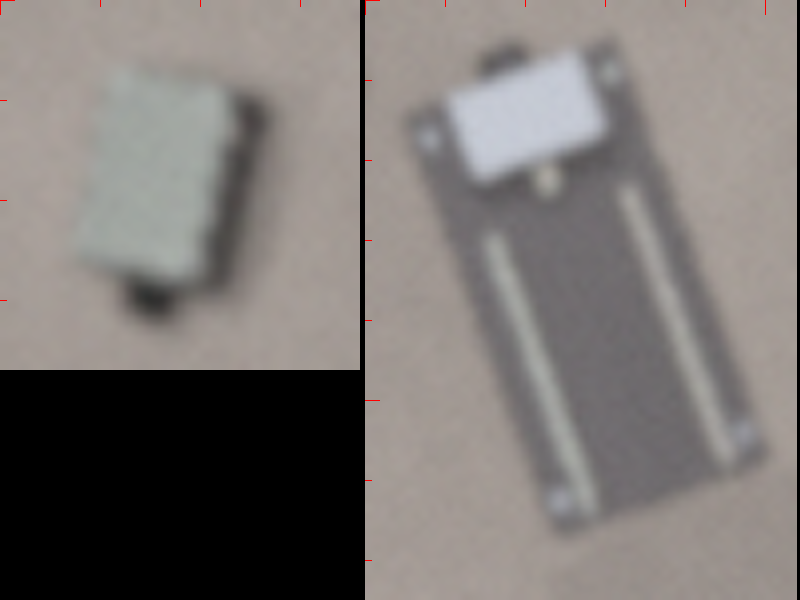

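View pics/s1.png

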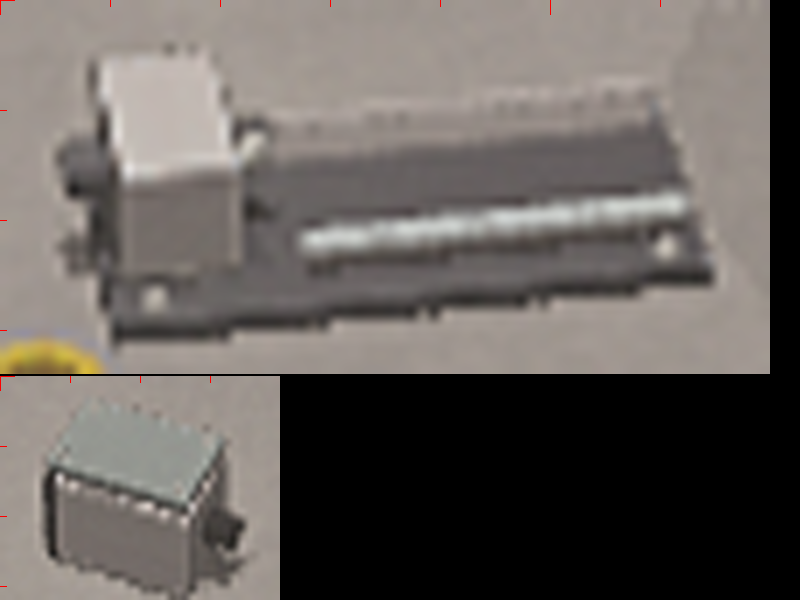

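In the enlarged crops, the lid corners in the top view are (113,65), (232,90), (195,278) and (78,255), with the gland at the bottom. The stop block's top corners are (447,95), (578,50), (607,130) and (483,185), and the bed corners are (408,115), (615,42), (768,455) and (565,530). The same features show in the side crops. I'll fit the poses from these.

```bash
cat > geo.py <<'E'
import numpy as np
from bench import camera_params
from scipy.optimize import least_squares
C={n:camera_params(n) for n in("top","side")}
def proj(n,P):
    P=np.atleast_2d(P); c=C[n]; q=P@c["view"][:3,:3].T+c["view"][:3,3]; q=q@c["K"].T
    return q[:,:2]/q[:,2:]
def unc(p,k,off,o=(0,0)): return (np.array(p,float)-o+.5)/k-.5+off
def world(v,L):
    c,s=np.cos(v[2]),np.sin(v[2]); L=np.array(L,float)
    return np.c_[v[0]+c*L[:,0]-s*L[:,1],v[1]+s*L[:,0]+c*L[:,1],L[:,2]]
def fit(obs,x0,dz=False):
    # obs: (cam,pixels,local pts)
    def r(v):
        out=[]
        for n,p,L in obs:
            W=world(v,L)
            if dz: W[:,2]+=v[3]
            out.append((proj(n,W)-p).ravel())
        return np.concatenate(out)
    s=least_squares(r,x0); print(np.round(s.x,3),"rms",np.sqrt(np.mean(s.fun**2))); print(np.round(s.fun.reshape(-1,2),2).tolist()); return s.x
E
python3 - <<'E'
from geo import *
lid=[[34,22,55],[34,-22,55],[-34,-22,55],[-34,22,55]]
mt=unc([(113,65),(232,90),(195,278),(78,255)],10,(180,175))
ms=unc([(50,468),(90,403),(222,438),(185,505)],7,(230,264),(0,376))
for ob in ([("top",mt,lid)],[("side",ms,lid)]): fit(ob,[500,150,0])
fit([("top",mt,lid),("side",ms,lid)],[500,150,0,6],True)
st=[[100,31,56],[100,-31,56],[60,-31,56],[60,31,56]]
bed=[[100,50,10],[100,-50,10],[-100,-50,10],[-100,50,10]]
s_t=unc([(447,95),(578,50),(607,130),(483,185)],8,(260,170),(365,0))
b_t=unc([(408,115),(615,42),(768,455),(565,530)],8,(260,170),(365,0))
s_s=unc([(122,180),(100,62),(208,52),(243,168)],11,(245,207))
b_s=unc([(660,82),(712,268),],11,(245,207))
fit([("top",s_t,st),("top",b_t,bed)],[500,-50,0])
fit([("side",s_s,st),("side",b_s,bed[2:])],[500,-50,0])
fit([("top",s_t,st),("top",b_t,bed),("side",s_s,st),("side",b_s,bed[2:])],[500,-50,0])
E
```

```text
[ 5.61288e+02  1.81063e+02 -1.96000e-01] rms 0.3227305763076733
[[-0.18, -0.07], [0.44, -0.33], [0.3, 0.18], [-0.57, 0.22]]
[ 5.56906e+02  1.76895e+02 -2.00000e-01] rms 0.4067903171822973
[[-0.55, -0.26], [-0.48, -0.29], [0.57, 0.25], [0.45, 0.24]]
[ 5.58310e+02  1.80011e+02 -1.98000e-01  3.19000e+00] rms 0.6371330304056748
[[-0.06, 0.64], [0.59, 0.41], [0.39, 0.96], [-0.5, 0.97], [-1.25, -0.31], [-1.19, -0.38], [-0.07, 0.15], [-0.19, 0.17]]
[ 5.10480e+02 -1.38041e+02  3.39000e-01] rms 0.7484986332918503
[[-0.47, -0.57], [-0.04, -1.14], [0.39, -0.4], [-0.95, -1.04], [-0.11, 0.65], [0.3, 0.07], [1.03, 0.95], [-0.12, 1.52]]
[ 5.03346e+02 -1.37272e+02  3.26000e-01] rms 0.5201976260324687
[[-0.6, -0.04], [-0.81, 0.08], [0.25, -0.02], [-0.42, -0.03], [0.26, -0.04], [1.37, -0.19]]
[ 5.07552e+02 -1.37955e+02  3.34000e-01] rms 0.952594068171614
[[-0.35, 0.17], [0.12, -0.32], [0.49, 0.46], [-0.89, -0.28], [-0.01, 1.34], [0.46, 0.9], [0.9, 1.91], [-0.3, 2.33], [-1.63, -0.16], [-1.95, -0.01], [-0.9, -0.16], [-1.46, -0.2], [-0.97, -0.38], [0.29, -0.59]]
```

The manual's scale: shifts go in shares of 0.4 m and turns go in shares of 2 pi rad. Converting my numbers, 360 mm / 400 = 0.9, 178 mm / 400 = 0.445, -0.28 rad / 6.2832 = -0.0446.

Emit:
{"api": "carry_out", "payload": {
  "increments": [
    [-1, [0.445, 0.9, 0], [0, 0, -0.0446]],
    [-1, [0.445, 0.9, 0], [0, 0, -0.0446]],
    [-1, [0.445, 0.9, 0], [0, 0, -0.0446]],
    [-1, [0.445, 0.9, 0], [0, 0, -0.0446]],
    [-1, [0.445, 0.9, 0], [0, 0, -0.0446]],
    [-1, [0.445, 0.9, 0], [0, 0, -0.0446]],
    [-1, [0.445, 0.9, 0], [0, 0, -0.0446]],
    [-1, [0.445, 0.9, 0], [0, 0, -0.0446]],
    [-1, [0.445, 0.9, 0], [0, 0, -0.0446]],
    [-1, [0.445, 0.9, 0], [0, 0, -0.0446]],
    [-1, [0.445, 0.9, 0], [0, 0, -0.0446]],
    [-1, [0.445, 0.9, 0], [0, 0, -0.0446]]
  ]
}}

```text
t: 1.1
eef_pos: [382.4, -176.4, 231.2]
tcp_rot: [-3.139, -0.135, 0.0]
force: [0.2, -0.3, -0.4]
opening: 0.0
gripper_force: 0.0
```

In the tool's units: 357 mm / 400 = 0.8925, 177 mm / 400 = 0.4425, -0.28 rad / 6.2832 = -0.0446.

Emit:
{"api": "carry_out", "payload": {
  "increments": [
    [-1, [0.4425, 0.8925, 0], [0, 0, -0.0446]],
    [-1, [0.4425, 0.8925, 0], [0, 0, -0.0446]],
    [-1, [0.4425, 0.8925, 0], [0, 0, -0.0446]],
    [-1, [0.4425, 0.8925, 0], [0, 0, -0.0446]],
    [-1, [0.4425, 0.8925, 0], [0, 0, -0.0446]],
    [-1, [0.4425, 0.8925, 0], [0, 0, -0.0446]],
    [-1, [0.4425, 0.8925, 0], [0, 0, -0.0446]],
    [-1, [0.4425, 0.8925, 0], [0, 0, -0.0446]],
    [-1, [0.4425, 0.8925, 0], [0, 0, -0.0446]],
    [-1, [0.4425, 0.8925, -0.325], [0, 0, -0.0446]],
    [-1, [0.4425, 0.8925, -0.325], [0, 0, -0.0446]],
    [-1, [0.4425, 0.8925, -0.325], [0, 0, -0.0446]]
  ]
}}

```text
t: 2.1
eef_pos: [558.0, 175.7, 110.9]
tcp_rot: [3.126, -0.31, 0.001]
force: [1.1, -0.3, 0.3]
opening: 0.003
gripper_force: 0.0
```

In the tool's units: -22 mm / 400 = -0.055.

Emit:
{"api": "carry_out", "payload": {
  "increments": [
    [-1, [0, 0, -0.055], [0, 0, 0]],
    [-1, [0, 0, -0.055], [0, 0, 0]],
    [-1, [0, 0, -0.055], [0, 0, 0]]
  ]
}}

```text
t: 2.35
eef_pos: [557.4, 174.8, 90.2]
tcp_rot: [3.125, -0.311, -0.003]
force: [-0.5, 0.2, 0.3]
opening: 0.001
gripper_force: 0.0
```

```bash
cat > look.py <<'E'
import cv2,sys,numpy as np
from bench import capture,status
from geo import proj
def look(name,specs):
    "specs: (cam,x,y,w,h,k) side by side; marks the TCP projection green"
    out=[]
    for n,x,y,w,h,k in specs:
        c=cv2.resize(capture(n)[y:y+h,x:x+w,::-1],None,fx=k,fy=k,interpolation=cv2.INTER_CUBIC)
        p=(proj(n,status.state()["eef_pos"])[0]-(x,y)+.5)*k-.5
        cv2.drawMarker(c,tuple(int(v) for v in p.round()),(0,255,0),cv2.MARKER_CROSS,8,1); out.append(c)
    H=max(c.shape[0] for c in out)
    out=[np.pad(c,((0,H-c.shape[0]),(0,4),(0,0))) for c in out]
    cv2.imwrite("pics/"+name,np.hstack(out)[:600,:800])
    s=status.state();print(s["t"],s["eef_pos"].round(1),s["tcp_rot"].round(3),s["force"].round(1),s["opening"])
E
python3 -c "
from look import *
look('p1.png',[('side',210,230,75,75,8),('top',170,160,48,60,4)])"
```

```text
2.45 [558.5 175.2  92.7] [-3.126  0.311 -0.004] [0.2 0.1 0.2] -0.00022240089495160725
```

View pics/p1.png

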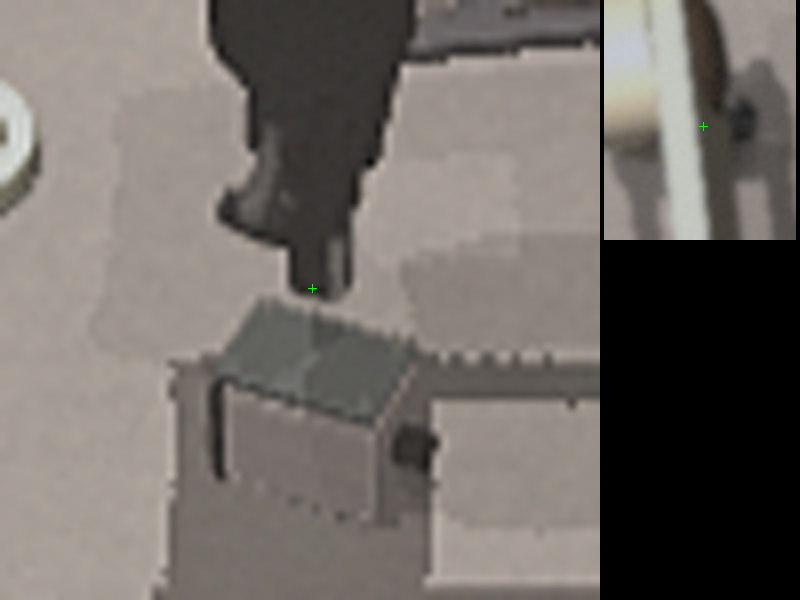

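The fingertip is at crop (318,293), matching the TCP projection within 1 px. The lid centre is at (318,360), so the tip is roughly above it. I'll correct slightly and press down.

In the tool's units: -22 mm / 400 = -0.055, 1.5 mm / 400 = 0.0038.

Emit:
{"api": "carry_out", "payload": {
  "increments": [
    [-1, [0.0038, 0.01, -0.025], [0, 0, 0]],
    [-1, [0.0038, 0.01, -0.045], [0, 0, 0]],
    [-1, [0.0038, 0.01, -0.055], [0, 0, 0]],
    [-1, [0.0038, 0.01, -0.055], [0, 0, 0]],
    [-1, [0.0038, 0.01, -0.055], [0, 0, 0]],
    [-1, [0.0038, 0.01, -0.055], [0, 0, 0]]
  ]
}}

```text
t: 2.95
eef_pos: [559.0, 180.1, 68.9]
tcp_rot: [-3.126, 0.309, -0.001]
force: [-0.2, -0.7, -0.3]
opening: 0.003
gripper_force: 0.0
```

```bash
python3 -c "
from bench import status
s=status.state();print(s['eef_pos'],s['force'],s['q'])"
```

```text
[558.9742305  180.07166295  68.92500543] [-0.18092852 -0.69562825 -0.34857684] [1.80446677e-01 2.80561680e-01 1.61925435e+00 9.63323344e-05
 1.24141240e+00 1.94834330e+00]
```

In the tool's units: -10 mm / 400 = -0.025, -9 mm / 400 = -0.0225.

Emit:
{"api": "carry_out", "payload": {
  "increments": [
    [-1, [0, 0, -0.005], [0, 0, 0]],
    [-1, [0, 0, -0.01], [0, 0, 0]],
    [-1, [0, 0, -0.015], [0, 0, 0]],
    [-1, [0, 0, -0.02], [0, 0, 0]],
    [-1, [0, 0, -0.0225], [0, 0, 0]],
    [-1, [0, 0, -0.025], [0, 0, 0]],
    [-1, [0, 0, -0.025], [0, 0, 0]]
  ]
}}

```text
t: 3.53
eef_pos: [558.9, 180.1, 58.7]
tcp_rot: [-3.126, 0.309, -0.0]
force: [-0.6, -0.5, 1.4]
opening: -0.005
gripper_force: 0.5
```

In the tool's units: -2 mm / 400 = -0.005, -1.5 mm / 400 = -0.0038.

Emit:
{"api": "carry_out", "payload": {
  "increments": [
    [-1, [0, 0, -0.0013], [0, 0, 0]],
    [-1, [0, 0, -0.0025], [0, 0, 0]],
    [-1, [0, 0, -0.0038], [0, 0, 0]],
    [-1, [0, 0, -0.005], [0, 0, 0]],
    [-1, [0, 0, -0.005], [0, 0, 0]]
  ]
}}

```text
t: 3.95
eef_pos: [558.9, 180.1, 56.8]
tcp_rot: [-3.126, 0.309, -0.0]
force: [-1.3, 0.0, 4.4]
opening: 0.001
gripper_force: 2.0
```

In the tool's units: -1.5 mm / 400 = -0.0038, -1 mm / 400 = -0.0025.

Emit:
{"api": "carry_out", "payload": {
  "increments": [
    [-1, [0, 0, -0.0013], [0, 0, 0]],
    [-1, [0, 0, -0.0025], [0, 0, 0]],
    [-1, [0, 0, -0.0038], [0, 0, 0]],
    [-1, [0, 0, -0.0038], [0, 0, 0]]
  ]
}}

```text
t: 4.28
eef_pos: [558.9, 180.1, 55.2]
tcp_rot: [-3.126, 0.309, -0.0]
force: [-1.4, 0.0, 3.6]
opening: -0.003
gripper_force: 2.0
```

In the tool's units: -0.8 mm / 400 = -0.002, -0.4 mm / 400 = -0.001.

Emit:
{"api": "carry_out", "payload": {
  "increments": [
    [-1, [0, 0, -0.001], [0, 0, 0]],
    [-1, [0, 0, -0.002], [0, 0, 0]],
    [-1, [0, 0, -0.002], [0, 0, 0]]
  ]
}}

```text
t: 4.53
eef_pos: [558.9, 180.1, 55.0]
tcp_rot: [-3.126, 0.309, -0.001]
force: [-4.1, -0.9, 12.2]
opening: 0.002
gripper_force: 5.7
```

Emit:
{"api": "carry_out", "payload": {
  "increments": [
    [-1, [0, 0, -0.001], [0, 0, 0]],
    [-1, [0, 0, -0.002], [0, 0, 0]],
    [-1, [0, 0, -0.002], [0, 0, 0]]
  ]
}}

```text
t: 4.78
eef_pos: [559.1, 180.1, 54.9]
tcp_rot: [-3.126, 0.309, -0.002]
force: [-9.1, -2.6, 20.3]
opening: -0.001
gripper_force: 10.4
```

In the tool's units: 30 mm / 400 = 0.075, 25 mm / 400 = 0.0625.

Emit:
{"api": "carry_out", "payload": {
  "increments": [
    [-1, [0, 0, 0.0125], [0, 0, 0]],
    [-1, [0, 0, 0.0625], [0, 0, 0]],
    [1, [0, 0, 0.075], [0, 0, 0]],
    [1, [0, 0, 0.075], [0, 0, 0]],
    [1, [0, 0, 0.075], [0, 0, 0]],
    [1, [0, 0, 0.075], [0, 0, 0]],
    [1, [0, 0, 0.075], [0, 0, 0]],
    [1, [0, 0, 0.075], [0, 0, 0]],
    [1, [0, 0, 0.075], [0, 0, 0]],
    [1, [0, 0, 0.075], [0, 0, 0]]
  ]
}}

```text
t: 5.62
eef_pos: [558.8, 180.0, 83.3]
tcp_rot: [3.126, -0.309, -0.001]
force: [1.3, 0.5, 0.6]
opening: 0.999
gripper_force: 0.0
```

```bash
python3 -c "
from look import *
look('p2.png',[('side',215,240,60,60,10)])"
```

```text
5.6667 [558.8 180.   83.3] [-3.126  0.309  0.   ] [-0.1  0.6  0.3] 0.9996451077242666
```

View pics/p2.png

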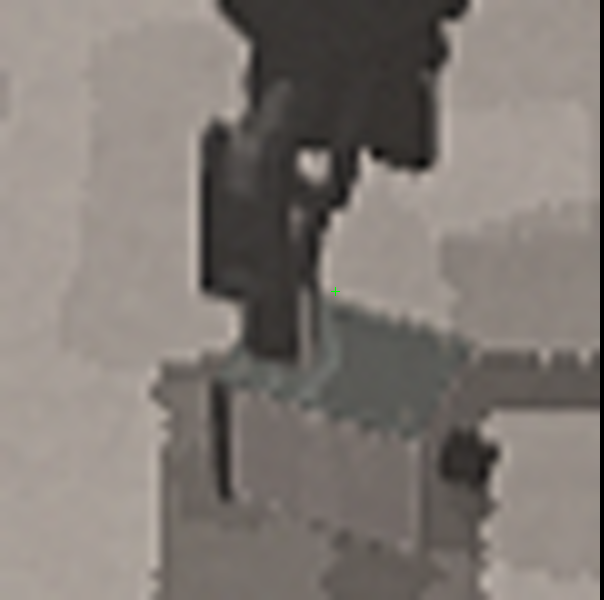

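The open fingers straddle the lid, whose centre is at about (344,360) in the crop, and the lid now sits flush. I'll descend and grip.

In the tool's units: -70 mm / 400 = -0.175, -60 mm / 400 = -0.15.

Emit:
{"api": "carry_out", "payload": {
  "increments": [
    [1, [0, 0, -0.0625], [0, 0, 0]],
    [1, [0, 0, -0.1125], [0, 0, 0]],
    [1, [0, 0, -0.15], [0, 0, 0]],
    [1, [0, 0, -0.175], [0, 0, 0]],
    [1, [0, 0, -0.175], [0, 0, 0]],
    [1, [0, 0, -0.175], [0, 0, 0]]
  ]
}}

```text
t: 6.17
eef_pos: [558.9, 180.1, 13.7]
tcp_rot: [-3.126, 0.309, 0.001]
force: [-0.2, -1.2, -0.1]
opening: 1.0
gripper_force: 0.0
```

Emit:
{"api": "carry_out", "payload": {
  "increments": [
    [-1, [0, 0, 0], [0, 0, 0]],
    [-1, [0, 0, 0], [0, 0, 0]],
    [-1, [0, 0, 0], [0, 0, 0]],
    [-1, [0, 0, 0], [0, 0, 0]],
    [-1, [0, 0, 0], [0, 0, 0]],
    [-1, [0, 0, 0], [0, 0, 0]],
    [-1, [0, 0, 0], [0, 0, 0]],
    [-1, [0, 0, 0], [0, 0, 0]],
    [-1, [0, 0, 0], [0, 0, 0]],
    [-1, [0, 0, 0], [0, 0, 0]]
  ]
}}

```text
t: 7.0
eef_pos: [559.4, 180.1, 14.6]
tcp_rot: [-3.126, 0.309, -0.002]
force: [-1.0, -0.9, 7.4]
opening: 0.53
gripper_force: 62.2
```

In the tool's units: -323 mm / 400 = -0.8075, -290 mm / 400 = -0.725, 0.534 rad / 6.2832 = 0.085.

Emit:
{"api": "carry_out", "payload": {
  "increments": [
    [-1, [0, 0, 0.05], [0, 0, 0]],
    [-1, [0, 0, 0.125], [0, 0, 0]],
    [-1, [0, 0, 0.2], [0, 0, 0]],
    [-1, [0, 0, 0.2], [0, 0, 0]],
    [-1, [-0.025, -0.125, 0.2], [0, 0, 0.0159]],
    [-1, [-0.05, -0.225, 0.2], [0, 0, 0.0318]],
    [-1, [-0.07, -0.325, 0.2], [0, 0, 0.0477]],
    [-1, [-0.09, -0.425, 0.2], [0, 0, 0.0637]],
    [-1, [-0.11, -0.525, 0.2], [0, 0, 0.0796]],
    [-1, [-0.135, -0.625, 0.2], [0, 0, 0.085]],
    [-1, [-0.15, -0.725, 0.2], [0, 0, 0.085]],
    [-1, [-0.16, -0.8075, 0.2], [0, 0, 0.085]]
  ]
}}

```text
t: 8.0
eef_pos: [493.6, -144.7, 93.3]
tcp_rot: [-3.097, -0.527, 0.0]
force: [1.4, 0.3, -4.1]
opening: 0.535
gripper_force: 63.5
```

Emit:
{"api": "carry_out", "payload": {
  "increments": [
    [-1, [0, 0, 0], [0, 0, 0]],
    [-1, [0, 0, 0], [0, 0, 0]],
    [-1, [0, 0, 0], [0, 0, 0]]
  ]
}}

```text
t: 8.25
eef_pos: [494.6, -142.8, 93.2]
tcp_rot: [-3.097, -0.525, 0.001]
force: [-0.7, 0.7, -4.3]
opening: 0.531
gripper_force: 63.9
```

In the tool's units: -45 mm / 400 = -0.1125, -25 mm / 400 = -0.0625.

Emit:
{"api": "carry_out", "payload": {
  "increments": [
    [-1, [0, 0, -0.0625], [0, 0, 0]],
    [-1, [0, 0, -0.1125], [0, 0, 0]],
    [-1, [0, 0, -0.1125], [0, 0, 0]],
    [-1, [0, 0, -0.1125], [0, 0, 0]]
  ]
}}

```text
t: 8.58
eef_pos: [494.6, -141.6, 48.1]
tcp_rot: [-3.095, -0.529, 0.003]
force: [-0.1, -1.1, -3.1]
opening: 0.536
gripper_force: 63.7
```

```bash
python3 -c "
from look import *
look('p3.png',[('side',242,190,60,60,10),('top',255,165,50,85,4)])"
```

```text
8.6833 [ 495.6 -142.4   49.7] [3.096e+00 5.280e-01 2.000e-03] [ 0.5 -0.4 -4.1] 0.5321184414396474
```

View pics/p3.png

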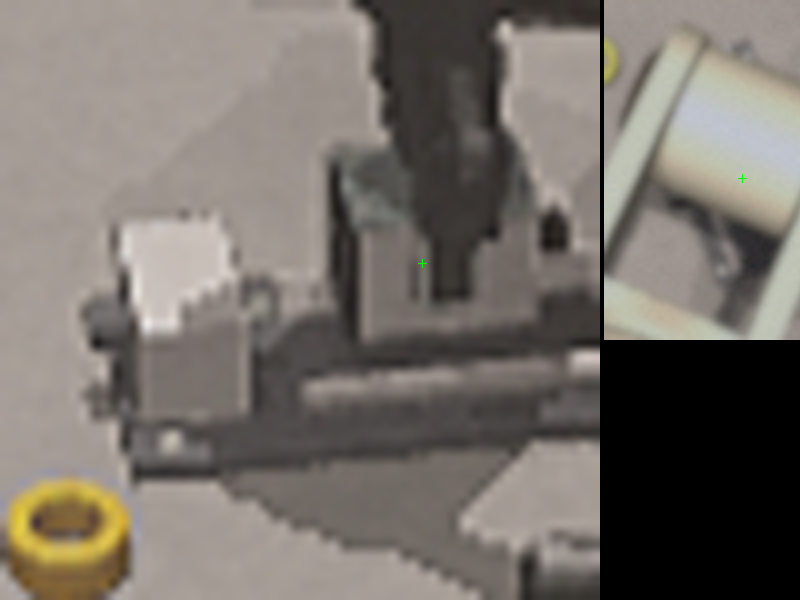

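The module is held level above the bed. Its near bottom edge runs from (362,340) to (540,320), and the near rail's top starts at (305,388). I'll compare the prediction with the image for both parts to get the lateral offset.

Run:
```python
from geo import *
f=lambda v,L:np.round((proj("side",world(v,L))-(242,190)+.5)*10-.5).tolist()
m=[495.6,-142.4,.336]
z=35
print("module",f(m,[[35,23,z],[-35,23,z],[35,23,z+50],[35,-23,z+50],[-48,0,z+25]]))
for d in([509,-138,.336],[506,-138,.336],[509,-135,.336]):
    print("stop",f(d,[[100,31,56],[100,-31,56],[60,-31,56],[60,31,56],[60,31,10]]))
    print("rail,bed",f(d,[[40,29,22],[-90,29,22],[100,50,0],[100,50,10],[46,0,35]]))
```

```text
module [[336.0, 341.0], [527.0, 322.0], [338.0, 232.0], [316.0, 155.0], [551.0, 225.0]]
stop [[121.0, 332.0], [97.0, 226.0], [206.0, 215.0], [232.0, 320.0], [233.0, 420.0]]
rail,bed [[287.0, 385.0], [638.0, 348.0], [131.0, 486.0], [130.0, 465.0], [257.0, 309.0]]
stop [[129.0, 333.0], [106.0, 227.0], [214.0, 216.0], [241.0, 321.0], [241.0, 420.0]]
rail,bed [[295.0, 386.0], [646.0, 349.0], [139.0, 487.0], [139.0, 466.0], [266.0, 310.0]]
stop [[119.0, 337.0], [96.0, 231.0], [205.0, 220.0], [231.0, 326.0], [231.0, 425.0]]
rail,bed [[285.0, 390.0], [637.0, 353.0], [129.0, 492.0], [129.0, 471.0], [256.0, 314.0]]
```

In the tool's units: -18 mm / 400 = -0.045, -16 mm / 400 = -0.04.

Emit:
{"api": "carry_out", "payload": {
  "increments": [
    [-1, [0, 0, -0.01], [0, 0, 0]],
    [-1, [0, 0, -0.02], [0, 0, 0]],
    [-1, [0, 0, -0.03], [0, 0, 0]],
    [-1, [0, 0, -0.04], [0, 0, 0]],
    [-1, [0, 0, -0.045], [0, 0, 0]],
    [-1, [0, 0, -0.045], [0, 0, 0]]
  ]
}}

```text
t: 9.18
eef_pos: [494.6, -142.9, 29.9]
tcp_rot: [-3.097, -0.526, 0.001]
force: [0.2, -0.0, -4.0]
opening: 0.532
gripper_force: 63.8
```

In the tool's units: -3.5 mm / 400 = -0.0088, -3 mm / 400 = -0.0075.

Emit:
{"api": "carry_out", "payload": {
  "increments": [
    [-1, [0, 0, -0.0025], [0, 0, 0]],
    [-1, [0, 0, -0.005], [0, 0, 0]],
    [-1, [0, 0, -0.0075], [0, 0, 0]],
    [-1, [0, 0, -0.0088], [0, 0, 0]],
    [-1, [0, 0, -0.0088], [0, 0, 0]]
  ]
}}

```text
t: 9.6
eef_pos: [494.8, -142.9, 27.0]
tcp_rot: [-3.097, -0.526, 0.0]
force: [-0.7, 0.5, -4.6]
opening: 0.533
gripper_force: 63.8
```

In the tool's units: -2 mm / 400 = -0.005, -1.4 mm / 400 = -0.0035.

Emit:
{"api": "carry_out", "payload": {
  "increments": [
    [-1, [0, 0, -0.0018], [0, 0, 0]],
    [-1, [0, 0, -0.0035], [0, 0, 0]],
    [-1, [0, 0, -0.005], [0, 0, 0]],
    [-1, [0, 0, -0.005], [0, 0, 0]]
  ]
}}

```text
t: 9.93
eef_pos: [494.8, -142.9, 24.9]
tcp_rot: [-3.097, -0.527, 0.0]
force: [-0.6, -0.2, -3.6]
opening: 0.529
gripper_force: 63.8
```

Emit:
{"api": "carry_out", "payload": {
  "increments": [
    [-1, [0, 0, -0.0013], [0, 0, 0]],
    [-1, [0, 0, -0.0025], [0, 0, 0]],
    [-1, [0, 0, -0.0025], [0, 0, 0]]
  ]
}}

```text
t: 10.18
eef_pos: [494.9, -143.0, 24.6]
tcp_rot: [3.097, 0.527, 0.0]
force: [-5.1, 1.2, 7.9]
opening: 0.529
gripper_force: 65.2
```

In the tool's units: 15.1 mm / 400 = 0.0378, 13.2 mm / 400 = 0.033.

Emit:
{"api": "carry_out", "payload": {
  "increments": [
    [-1, [0, 0, 0.0013], [0, 0, 0]],
    [-1, [0.0048, 0.0018, 0.0013], [0, 0, 0]],
    [-1, [0.0118, 0.0041, 0.0013], [0, 0, 0]],
    [-1, [0.019, 0.0065, 0.0013], [0, 0, 0]],
    [-1, [0.026, 0.009, 0.0013], [0, 0, 0]],
    [-1, [0.033, 0.0115, 0.0013], [0, 0, 0]],
    [-1, [0.0378, 0.0133, 0.0013], [0, 0, 0]],
    [-1, [0.0378, 0.0133, 0.0013], [0, 0, 0]]
  ]
}}

```text
t: 10.85
eef_pos: [510.6, -137.5, 24.7]
tcp_rot: [3.097, 0.527, 0.001]
force: [2.5, 1.3, 1.7]
opening: 0.53
gripper_force: 64.6
```

In the tool's units: 7.6 mm / 400 = 0.019, 1.3 mm / 400 = 0.0033.

Emit:
{"api": "carry_out", "payload": {
  "increments": [
    [-1, [0.0048, 0.0018, 0], [0, 0, 0]],
    [-1, [0.0095, 0.0033, 0], [0, 0, 0]],
    [-1, [0.0143, 0.005, 0], [0, 0, 0]],
    [-1, [0.019, 0.0065, 0], [0, 0, 0]],
    [-1, [0.019, 0.0065, 0], [0, 0, 0]]
  ]
}}

```text
t: 11.27
eef_pos: [517.5, -135.1, 24.6]
tcp_rot: [-3.097, -0.527, 0.001]
force: [-4.9, -0.2, 5.2]
opening: 0.532
gripper_force: 65.0
```

In the tool's units: 5.7 mm / 400 = 0.0143, 3.8 mm / 400 = 0.0095.

Emit:
{"api": "carry_out", "payload": {
  "increments": [
    [-1, [0.0048, 0.0018, 0.0008], [0, 0, 0]],
    [-1, [0.0095, 0.0033, 0.0008], [0, 0, 0]],
    [-1, [0.0143, 0.005, 0.0008], [0, 0, 0]],
    [-1, [0.0143, 0.005, 0.0008], [0, 0, 0]]
  ]
}}

```text
t: 11.6
eef_pos: [522.7, -133.3, 24.7]
tcp_rot: [-3.097, -0.527, 0.003]
force: [-8.3, -4.5, 4.9]
opening: 0.528
gripper_force: 65.0
```

In the tool's units: 4.2 mm / 400 = 0.0105, 2.8 mm / 400 = 0.007.

Emit:
{"api": "carry_out", "payload": {
  "increments": [
    [-1, [0.0035, 0.0013, 0.0005], [0, 0, 0]],
    [-1, [0.007, 0.0025, 0.0005], [0, 0, 0]],
    [-1, [0.0105, 0.0038, 0.0005], [0, 0, 0]],
    [-1, [0.0105, 0.0038, 0.0005], [0, 0, 0]]
  ]
}}

```text
t: 11.93
eef_pos: [526.6, -131.9, 24.7]
tcp_rot: [-3.097, -0.527, 0.004]
force: [-10.6, -6.0, 4.1]
opening: 0.532
gripper_force: 65.0
```

In the tool's units: 2.8 mm / 400 = 0.007, 1.9 mm / 400 = 0.0048.

Emit:
{"api": "carry_out", "payload": {
  "increments": [
    [-1, [0.0023, 0.0008, 0.0003], [0, 0, 0]],
    [-1, [0.0048, 0.0018, 0.0003], [0, 0, 0]],
    [-1, [0.007, 0.0025, 0.0003], [0, 0, 0]],
    [-1, [0.007, 0.0025, 0.0003], [0, 0, 0]]
  ]
}}

```text
t: 12.27
eef_pos: [529.1, -131.0, 24.8]
tcp_rot: [-3.097, -0.527, 0.005]
force: [-13.8, -6.8, 4.6]
opening: 0.531
gripper_force: 65.0
```

In the tool's units: 0.9 mm / 400 = 0.0023, 0.5 mm / 400 = 0.0013.

Emit:
{"api": "carry_out", "payload": {
  "increments": [
    [-1, [0.0013, 0.0005, 0], [0, 0, 0]],
    [-1, [0.0023, 0.0008, 0], [0, 0, 0]],
    [-1, [0.0023, 0.0008, 0], [0, 0, 0]]
  ]
}}

```text
t: 12.52
eef_pos: [529.8, -130.7, 24.8]
tcp_rot: [-3.097, -0.526, 0.005]
force: [-15.6, -7.3, 5.6]
opening: 0.531
gripper_force: 65.1
```

```bash
python3 -c "
from look import *
look('p4.png',[('side',242,190,60,60,10)])"
```

```text
12.5667 [ 529.8 -130.7   24.7] [-3.097 -0.526  0.005] [-14.3  -7.7   5.2] 0.5301557700179776
```

View pics/p4.png

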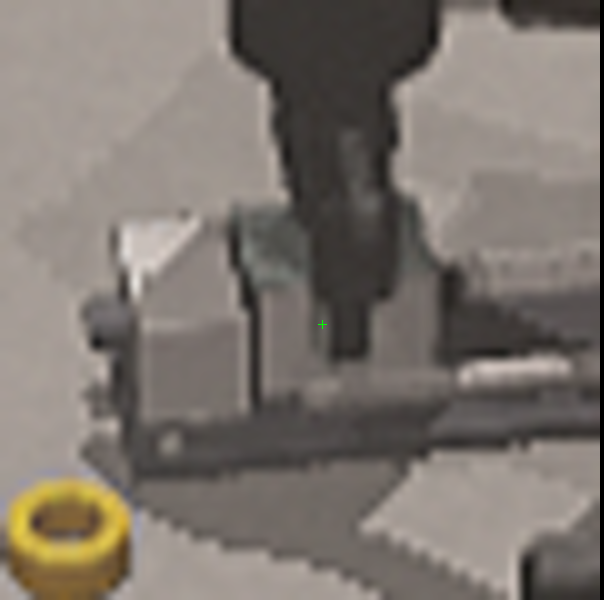

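The module's black face at crop column ~252 is close to or touching the stop edge at ~248. I'll keep going in small steps until the force stiffens.

In the tool's units: 0.9 mm / 400 = 0.0023, 0.5 mm / 400 = 0.0013.

Emit:
{"api": "carry_out", "payload": {
  "increments": [
    [-1, [0.0013, 0.0005, 0], [0, 0, 0]],
    [-1, [0.0023, 0.0008, 0], [0, 0, 0]],
    [-1, [0.0023, 0.0008, 0], [0, 0, 0]]
  ]
}}

```text
t: 12.82
eef_pos: [529.9, -130.7, 24.8]
tcp_rot: [3.097, 0.527, -0.008]
force: [-25.4, -11.1, 11.2]
opening: 0.529
gripper_force: 65.6
```

Emit:
{"api": "carry_out", "payload": {
  "increments": [
    [-1, [0, 0, 0], [0, 0, 0]],
    [-1, [0, 0, 0], [0, 0, 0]],
    [-1, [0, 0, 0], [0, 0, 0]],
    [-1, [0, 0, 0], [0, 0, 0]],
    [-1, [0, 0, 0], [0, 0, 0]],
    [-1, [0, 0, 0], [0, 0, 0]],
    [-1, [0, 0, 0], [0, 0, 0]],
    [-1, [0, 0, 0], [0, 0, 0]],
    [-1, [0, 0, 0], [0, 0, 0]],
    [-1, [0, 0, 0], [0, 0, 0]],
    [-1, [0, 0, 0], [0, 0, 0]],
    [-1, [0, 0, 0], [0, 0, 0]]
  ]
}}

```text
t: 13.82
eef_pos: [529.9, -130.7, 24.8]
tcp_rot: [3.097, 0.527, -0.008]
force: [-23.8, -10.8, 11.1]
opening: 0.533
gripper_force: 65.6
```

```bash
python3 -c "
from bench import ticket
print(ticket.job_done())"
```

```text
the job is handed in; nothing more can be done
None
```

I pressed the lid down until it stopped hard, stood the module between the dock's rails, and handed the job in at about 13.8 s with the arm still holding it against the stop. The push read a steady 26 N at the wrist; less the spring and friction, I estimate 10–12 N on the stop.

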